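# Set the length lever of the red-tape dispenser

### The job

On the dispenser that carries the red tape roll, take the lever by its red knob and guide it through the zigzag gate, out of the slot with the yellow mark, through the middle slot and into the slot with the green mark, fully home at that slot's green end, then let go. Leave the lever of the other, brown-tape dispenser where it is.

Things in the scene. Friction and masses are not known exactly. Their poses are not given: they have to be found in the camera images.
- red_dispenser: Fixed grey tape dispenser, 295 x 190 mm, red roll (top 140 mm high) on its near half, gate plate (top 85 mm high) on its far half; a twin with brown roll and black knob stands beside it, sides vary. Origin: underside centre, on the bench; x away from the robot (turned up to 0.3 rad), y left, z up. Gate: 3 slots along x, 22 mm wide, at y = 40 (yellow mark, near end), 0, -40 mm (green, far end)
- red_knob (a point): Centre of the red knob of the lever to move: upright, round, 28 mm diameter, from 105 to 141 mm above the bench, this point at 123 mm. A 10 mm steel stem below it runs in the gate. The lever stays upright, does not turn, slides level in the dispenser's x and y where the gate lets it, about 2 N friction, no spring, stays where left. Starts in the yellow slot, x = 25 to 56 mm, y = 40 mm
- red_green_end (a point): Where the red knob's centre must end: (75, -40, 123) mm in the red dispenser's frame, at the slot's green end. In each slot the lever runs from x = 25 to 75 mm (hard stops 6 mm beyond). Yellow and middle slots join at x = 75, middle and green at x = 25, by 22 mm wide passages along y. Way, x y in mm: (25,40) (75,40) (75,0) (25,0) (25,-40) (75,-40); solid metal between the slots
- brown_knob (a point): Centre of the black knob on the brown-tape dispenser's lever, same make and size, 123 mm above the bench, in that dispenser's middle slot. Not to be moved

How it is judged:
By the outcome, as a careful person would: the job done as asked, in the order asked, and still so for the second after the job is handed in, with the robot touching nothing.
It also fails if it takes over 35 s, if anything falls off the work surface, if the arm or the gripper's body presses on something with over 40 N, if the wrist force passes 120 N, or if a joint passes its speed limit or range.

### The arm

A 7-joint arm with a two-finger parallel gripper is mounted at the origin on the work surface. World frame = base frame: x ahead of the robot, y to its left, z up, the work surface at z = 0. Lengths are in m, angles in degrees, forces in N, time in s.
With the tool pointing down it reaches from about 0.425 to 0.975 m from the base axis. Payload 16.7 kg.
Tool frame: the origin (TCP) lies midway between the tips of the shut fingers; the grasp point (between the pads) lies 19 mm behind it; z points along the fingers, x is the direction in which the jaws open and shut, and the axes are right-handed (so a half turn about z gives the same grasp; the last joint's range is limited). The gripper opens to 85 mm and grips with 20 to 120 N. Pads are 22 mm wide; open, the fingers measure 114 mm over their backs; the gripper's body (76 mm by 85 mm) begins 54 mm behind the grasp point. The pads swing forward as they close: fully open they stand 13 mm farther back than shut.
Start: joints at [-73.425, 24.414, 4.234, 92.017, -1.954, 63.644, -3.845], TCP at [0.287, 0.611, 0.231] pointing down, gripper open.
Joint ranges: [-163.25, 163.25], [-28.42, 122.38], [-70.27, 78.77], [12.13, 141.07], [-58.53, 238.53], [9.26, 117.41], [-156.51, 156.51]. Speed limits (degrees/s): [108.29, 108.29, 136.94, 136.94, 172.46, 172.46, 172.46].

### API

Orientations are given as a 3x3 rotation matrix whose columns are the frame's x, y, z axes.
In Python, from station import sensors, viewer, order gives the robot as it stands.
- The arm moves only by the tool jog_arm, never from a script. Its arguments are lists of equal length, an entry for each row: "slide": the shift along the tool's x, y, z in mm, a list of three; "turn": the turn, a rotation vector about the tool's x, y, z in rad, a list of three; "grip": the finger opening in mm, from 0 to 85.4. A call has 1 to 8 rows; each row is the pose to reach, as a shift and turn from the pose measured when the call began, along the tool's axes at that moment; what a row does not reach only later rows make up. A row lasts 1/10 s, in which the tool goes at most 50 mm and 8.59 degrees, less where a joint would pass 70% of its speed; a pose out of reach is approached as far as the arm can. A call with a gripper value outside its range is refused whole. The fingers move at their own pace and stop on an object; the grip force is fixed at half the most. Time passes only in rows, so rows that repeat a pose let the fingers close. It gives the time, the measured TCP pose, the force and the opening at its end, in the units of the state.
- sensors.get_state(): the state, without advancing time (a new reading comes with each control period).
- viewer.capture(name): name is "side" or "top"; returns the picture (400x640x3 uint8, red, green, blue); there is no depth.
- viewer.calibration(name): a dict with "camera_matrix" (3x3 intrinsics, pixels), "k1" (the pictures are not rectified: a ray, as slopes to the right and down, at radius r is drawn at 1 + k1 r^2 times it, then the intrinsics apply), "pose" (4x4, takes a point from camera to world coordinates). Camera axes: x right, y down, z forward; pixel columns grow to the right and rows downward; lengths in m; the calibration is good to about 2 mm. A picture is of the moment at which its call begins. calibration takes no time and is no camera call.
- order.job_done(): hands the job in, once; it reports no verdict.
The state is a dict: "t": time; "qpos": joint angles; "joint_vel": joint speeds; "joint_efforts": joint torques, N m; "position": TCP position; "tool_rot": TCP orientation; "wrist_force": force on the tool from outside, world axes, zero at the start; "torque": the same for the moment, N m; "grip_width": finger opening in m.
Only numpy, scipy, OpenCV 4.12 (cv2) and the standard library are available. Lean on these libraries where they do the work, as an engineer would, in place of code of your own. Each camera call takes 0.05 s, during which the arm holds its last target.

## Working session

There is one attempt and no reset: what is moved stays moved. The work goes in short steps, Python scripts to look and compute and a tool call to move; the robot and the scene stay as the last step left them, time stands still between calls to the robot, and variables do not carry over. Pictures are saved under pics/ and viewed, and the job is handed in when it is done.

Besides the shell and the picture viewer there is one more tool, called after "Call:" as a command line: name --argument value ..., lists and objects as JSON in quotes. jog_arm: Moves the arm, as the interface text tells. Its arguments: {"type":"object","properties":{"slide":{"type":"array"},"turn":{"type":"array"},"grip":{"type":"array"}},"required":["slide","turn","grip"]}

```bash
mkdir -p pics; cat > h.py <<'E'
import numpy as np, cv2
from station import sensors, viewer, order
def ray(name,u,v):
    c=viewer.calibration(name);K=np.array(c["camera_matrix"]);P=np.array(c["pose"])
    d=np.linalg.inv(K)@[u,v,1];r=np.hypot(d[0],d[1]);k=c["k1"];s=r
    for _ in range(30): s=r/(1+k*s*s)
    f=s/r if r>0 else 1
    return P[:3,3],P[:3,:3]@np.array([d[0]*f,d[1]*f,1])
def plane(name,u,v,z):
    o,d=ray(name,u,v);return o+d*(z-o[2])/d[2]
def proj(name,p):
    c=viewer.calibration(name);K=np.array(c["camera_matrix"]);P=np.array(c["pose"])
    q=P[:3,:3].T@(np.array(p)-P[:3,3]);x=q[:2]/q[2];x=x*(1+c["k1"]*(x@x))
    return (K@[x[0],x[1],1])[:2]
def snap(name,fn):
    im=viewer.capture(name);cv2.imwrite('pics/'+fn,im[:,:,::-1]);return im
E
python3 - <<'E'
from h import *
np.set_printoptions(precision=3,suppress=True)
for n in("side","top"): snap(n,n+"0.png");print(viewer.calibration(n))
print(sensors.get_state())
E
```

```text
{'camera_matrix': array([[457.107,   0.   , 320.287],
       [  0.   , 457.107, 197.421],
       [  0.   ,   0.   ,   1.   ]]), 'k1': -0.1347421252192866, 'pose': array([[ 0.971, -0.127,  0.203,  0.339],
       [-0.238, -0.586,  0.775, -0.745],
       [ 0.021, -0.801, -0.599,  0.701],
       [ 0.   ,  0.   ,  0.   ,  1.   ]])}
{'camera_matrix': array([[452.342,   0.   , 320.586],
       [  0.   , 452.342, 194.981],
       [  0.   ,   0.   ,   1.   ]]), 'k1': -0.09673937072355686, 'pose': array([[ 0.147, -0.967,  0.208,  0.358],
       [-0.989, -0.143,  0.033, -0.024],
       [-0.002, -0.21 , -0.978,  0.918],
       [ 0.   ,  0.   ,  0.   ,  1.   ]])}
{'t': 0.1, 'qpos': array([-73.425,  24.447,   4.233,  92.048,  -1.953,  63.645,  -3.844]), 'joint_vel': array([ 0.073, -0.112,  0.071, -0.174, -0.011, -0.009,  0.004]), 'joint_efforts': array([  0.006, -95.153,   3.771, -46.441,   0.02 ,   0.006,   0.   ]), 'position': array([0.287, 0.611, 0.231]), 'tool_rot': array([[ 0.425,  0.905, -0.   ],
       [ 0.905, -0.425, -0.001],
       [-0.001,  0.   , -1.   ]]), 'wrist_force': array([-0.393,  1.415,  0.241]), 'torque': array([ 0.009, -0.052, -0.011]), 'grip_width': 0.08570077715788925}
```

View pics/side0.png

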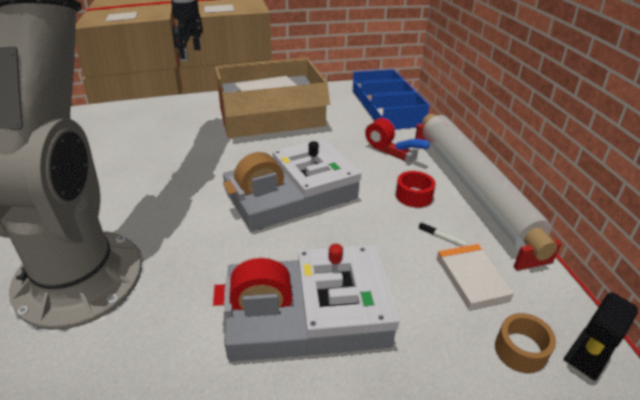

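View pics/top0.png

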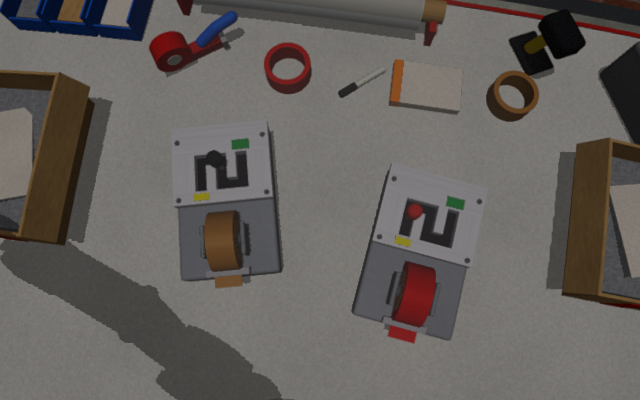

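The side view shows the red dispenser at about (310,300), with its knob at (336,253). In the top view its knob is at about (415,212), yellow mark at (402,241) and green mark at (455,203). Next I'll measure the frame.

```bash
python3 - <<'E'
from h import *
im=cv2.imread('pics/top0.png');c=im[150:350,340:500]
cv2.imwrite('pics/topc.png',cv2.resize(c,None,fx=3,fy=3,interpolation=cv2.INTER_CUBIC)[:600])
s=cv2.imread('pics/side0.png')[220:370,200:410]
cv2.imwrite('pics/sidec.png',cv2.resize(s,None,fx=3.8,fy=3.8,interpolation=cv2.INTER_CUBIC))
np.set_printoptions(precision=4,suppress=True)
h=cv2.cvtColor(im,cv2.COLOR_BGR2HSV)
def blobs(n,hsv,lo,hi):
    m=cv2.inRange(hsv,lo,hi)
    if n=='red': m|=cv2.inRange(hsv,(172,110,60),(180,255,255))
    k,l,st,ce=cv2.connectedComponentsWithStats(m)
    return [(st[i],ce[i]) for i in range(1,k) if st[i][4]>20]
for cam in('top','side'):
    hs=cv2.cvtColor(cv2.imread(f'pics/{cam}0.png'),cv2.COLOR_BGR2HSV)
    for n,lo,hi in(('red',(0,150,60),(6,255,255)),('green',(45,100,40),(85,255,255)),('yellow',(22,120,120),(32,255,255))):
        for st,ce in blobs(n,hs,lo,hi):
            z=0.123 if n=='red' else 0.085
            print(cam,n,st,ce,plane(cam,*ce,z))
E
```

```text
top red [443   0 101  19 387] [494.4574   8.969 ] [ 0.9633 -0.2916  0.123 ]
top red [429  21   8  11  73] [432.3562  26.0274] [ 0.9008 -0.1674  0.123 ]
top red [575  21  65  17 261] [607.8046  29.1494] [ 0.9633 -0.5366  0.123 ]
top red [150  32  70  32 808] [173.2426  44.1646] [0.7869 0.337  0.123 ]
top red [264  43  46  42 617] [286.5235  63.5964] [0.7745 0.1062 0.123 ]
top red [407 203  16  15 156] [414.5833 210.3141] [ 0.5236 -0.1679  0.123 ]
top red [ 394  262   42   65 1776] [416.795  295.0788] [ 0.3759 -0.1879  0.123 ]
top red [388 325  28  18 290] [401.7    333.6241] [ 0.3078 -0.1696  0.123 ]
top green [232 139  17  10 142] [239.5775 143.4718] [0.613  0.1745 0.085 ]
top green [447 197  17  12 150] [455.04   202.6067] [ 0.5575 -0.2497  0.085 ]
top yellow [194 193  15   8 100] [200.99 196.37] [0.499 0.228 0.085]
top yellow [395 236  16  11 104] [402.4038 241.0096] [ 0.4709 -0.1585  0.085 ]
side red [ 87   1  85  10 152] [129.1184   5.2632] [-0.0492  1.8636  0.123 ]
side red [366 119  43  40 725] [384.4303 137.6703] [0.7593 0.2194 0.123 ]
side red [416 124  10  15  84] [419.9524 131.2738] [0.8664 0.2341 0.123 ]
side red [ 397  171   38   36 1085] [414.9797 188.5244] [ 0.7466 -0.0088  0.123 ]
side red [515 239  86  68 774] [547.3036 263.7067] [ 0.8986 -0.2852  0.123 ]
side red [330 244  12  20 197] [335.2893 253.2437] [ 0.5215 -0.1672  0.123 ]
side red [ 230  259   62   51 1836] [259.7919 279.1062] [ 0.3786 -0.201   0.123 ]
side red [214 285  11  20 195] [218.8872 294.4769] [ 0.3075 -0.2212  0.123 ]
side red [624 334  16  23  97] [631.9588 344.1134] [ 0.932  -0.4854  0.123 ]
side green [331 163   8   6  28] [334.3214 165.8214] [0.6134 0.1726 0.085 ]
side green [362 292  11  14 112] [366.9286 298.4464] [ 0.5576 -0.2519  0.085 ]
side yellow [304 265   7  10  60] [307.3    269.5333] [ 0.471  -0.1601  0.085 ]
side yellow [593 344  10   9  49] [597.7755 348.4286] [ 0.9018 -0.4553  0.085 ]
```

View pics/topc.png

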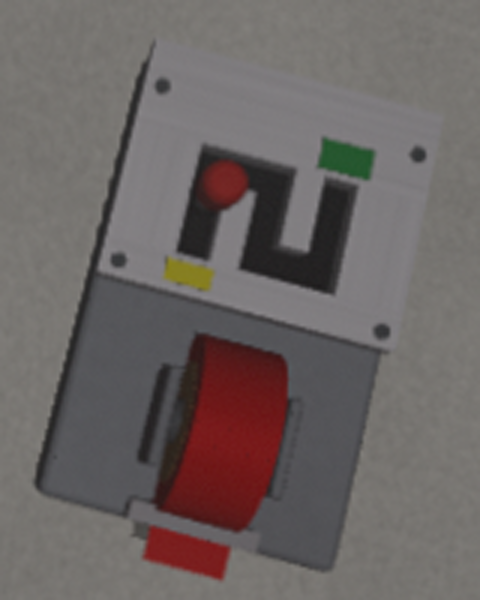

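View pics/sidec.png

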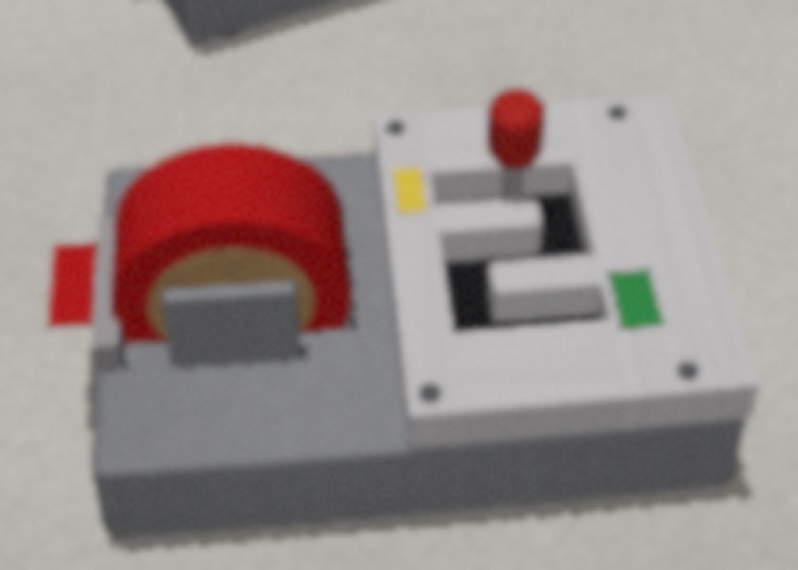

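```bash
python3 - <<'E'
from h import *
np.set_printoptions(precision=4,suppress=True)
g={'top':cv2.cvtColor(cv2.imread('pics/top0.png'),cv2.COLOR_BGR2GRAY).astype(float),'side':cv2.cvtColor(cv2.imread('pics/side0.png'),cv2.COLOR_BGR2GRAY).astype(float)}
S={'top':[(x/3+340,y/3+150) for x,y in [(163,86),(418,154),(119,260),(381,331)]],
'side':[(x/3.8+200,y/3.8+220) for x,y in [(617,112),(687,370),(395,127),(430,392)]]}
out={}
for cam,pts in S.items():
    W=[]
    for u,v in pts:
        a,b=int(round(u)),int(round(v));w=g[cam][b-4:b+5,a-4:a+5]
        wt=np.clip(np.median(w)-8-w,0,None);yy,xx=np.mgrid[b-4:b+5,a-4:a+5]
        p=((wt*xx).sum()/wt.sum(),(wt*yy).sum()/wt.sum())
        W.append(plane(cam,*p,.085)[:2])
    W=np.array(W);FL,FR,NL,NR=W
    print(cam,W.tolist(),'sides',*[np.linalg.norm(a-b) for a,b in((FL,FR),(NL,NR),(FL,NL),(FR,NR))])
    ex=(FL-NL+FR-NR);ey=(FL-FR+NL-NR);yaws=[np.arctan2(ex[1],ex[0]),np.arctan2(-ey[0],ey[1])];print('yaw',yaws,'centre',W.mean(0))
    y=yaws[1]*.6+yaws[0]*.4;R=np.array([[np.cos(y),-np.sin(y)],[np.sin(y),np.cos(y)]]);c=W.mean(0);out[cam]=(y,c)
    loc=lambda p:R.T@(np.array(p)-c)
    # features relative to screw centre
    if cam=='top':
        for n,q in dict(farL=(155,38),farR=(442,113),nearL=(98,272),nearR=(388,351),holeFL=(203,145),holeNL=(178,252),holeNR=(333,294),holeFR=(357,186),n=(240,268)).items():
            print(n,loc(plane(cam,q[0]/3+340,q[1]/3+150,.085)[:2]))
    print('yellow,green',[loc(p) for p in((.4709,-.1593),(.5575,-.2508))],'knob',loc((.5225,-.1675)))
E
```

```text
top [[0.5874777577619135, -0.12878046556954373], [0.5670521661009985, -0.2952547821716068], [0.47319874631847225, -0.11433644057857516], [0.4526744966333994, -0.28128308907994404]] sides 0.16772269638549925 0.168203532278531 0.11518820388577075 0.11522785896078676
yaw [np.float64(-0.12363853972957799), np.float64(-0.12220523727760746)] centre [ 0.5201 -0.2049]
farL [0.0864 0.0947]
farR [ 0.0879 -0.0946]
nearL [-0.0685  0.0935]
nearR [-0.0688 -0.0913]
holeFL [0.0266 0.0491]
holeNL [-0.0434  0.0486]
holeNR [-0.0434 -0.0505]
holeFR [ 0.0269 -0.051 ]
n [-0.0429  0.0091]
yellow,green [array([-0.0544,  0.0392]), array([ 0.0427, -0.041 ])] knob [-0.0022  0.0374]
side [[0.5878117803394124, -0.12963269066710825], [0.5672295988202141, -0.2965524825905146], [0.47347741396865217, -0.1155895268765057], [0.4528282779466126, -0.2824702652014793]] sides 0.16818395622603988 0.16815340508697704 0.11519356658534761 0.1152647867486717
yaw [np.float64(-0.12234605432594202), np.float64(-0.12289831386902637)] centre [ 0.5203 -0.2061]
yellow,green [array([-0.0548,  0.0404]), array([ 0.0424, -0.0399])] knob [-0.0026  0.0385]
```

```bash
cat >> h.py <<'E'
from scipy.spatial.transform import Rotation as Ro
YAW=-0.1225;C=np.array([.5202,-.2055]);X0=.0585
def D(x,y):  # mm dispenser -> world xy
    l=np.array([x/1000-X0,y/1000]);c,s=np.cos(YAW),np.sin(YAW);return C+[c*l[0]-s*l[1],s*l[0]+c*l[1]]
def inD(p):
    c,s=np.cos(YAW),np.sin(YAW);d=np.array(p[:2])-C;return np.array([c*d[0]+s*d[1]+X0,-s*d[0]+c*d[1]])*1000
ey=np.array([-np.sin(YAW),np.cos(YAW),0]);ez=np.array([0,0,-1.]);RT=np.c_[ey,np.cross(ez,ey),ez]
def go(x,y,z):
    s=sensors.get_state();R=np.array(s["tool_rot"]);p=np.array([x,y,z])-s["position"]
    print('slide',np.round(R.T@p*1000,1),'turn',np.round(Ro.from_matrix(R.T@RT).as_rotvec(),3),'t',s["t"])
def st():
    s=sensors.get_state();print(s["t"],s["position"],'D',inD(s["position"]),s["wrist_force"],s["grip_width"],np.round(s["qpos"],1))
E
python3 -c "
from h import *
go(.5222,-.1665,.231);print(RT)"
```

```text
slide [-6.035e+02  5.434e+02  5.000e-01] turn [-0.     0.001 -0.316] t 0.1
[[ 0.12219385  0.99250625  0.        ]
 [ 0.99250625 -0.12219385  0.        ]
 [ 0.          0.         -1.        ]]
```

Call:
jog_arm --slide '[[-603,543,-20],[-603,543,-20],[-603,543,-20],[-603,543,-20],[-603,543,-20],[-603,543,-20],[-603,543,-20],[-603,543,-20]]' --turn '[[0,0,-0.316],[0,0,-0.316],[0,0,-0.316],[0,0,-0.316],[0,0,-0.316],[0,0,-0.316],[0,0,-0.316],[0,0,-0.316]]' --grip '[85,85,85,85,85,85,85,85]'

```text
t: 0.9
position: [0.4027, 0.2262, 0.2412]
tool_rot: [[0.122, 0.992, -0.0], [0.992, -0.122, -0.001], [-0.001, -0.0, -1.0]]
wrist_force: [0.4, -0.1, -0.6]
grip_width: 0.0851
```

```bash
python3 -c "
from h import *
st();go(.5222,-.1665,.231)"
```

```text
0.9 [0.40271151 0.22622124 0.24122599] D [-110.86174305  414.12966275] [ 0.42633516 -0.06087427 -0.60137813] 0.08510875220846024 [-47.8   3.3  10.9 118.1  -0.7  58.6  46.5]
slide [-375.1  166.7   10.5] turn [-0.     0.001 -0.   ] t 0.9
```

Call:
jog_arm --slide '[[-375,167,0],[-375,167,0],[-375,167,0],[-375,167,0],[-375,167,0],[-375,167,0],[-375,167,0],[-375,167,0]]' --turn '[[0,0,0],[0,0,0],[0,0,0],[0,0,0],[0,0,0],[0,0,0],[0,0,0],[0,0,0]]' --grip '[85,85,85,85,85,85,85,85]'

```text
t: 1.7
position: [0.519, -0.1564, 0.2416]
tool_rot: [[0.122, 0.993, -0.0], [0.993, -0.122, -0.001], [-0.001, -0.0, -1.0]]
wrist_force: [1.6, 1.0, 0.1]
grip_width: 0.0851
```

```bash
python3 -c "
from h import *
st();go(.5222,-.1665,.231)"
```

```text
1.7 [ 0.5190286  -0.15639288  0.24155087] D [51.33678511 48.59598745] [1.55600756 0.97550038 0.10191366] 0.0850636509162491 [-17.8  12.4  32.4 109.9  -7.6  59.8 100.9]
slide [-9.6  4.4 10.6] turn [-0.     0.001  0.   ] t 1.7
```

Call:
jog_arm --slide '[[-10,4,0],[-10,4,30],[-10,4,60],[-10,4,90],[-10,4,120],[-10,4,137],[-10,4,137],[-10,4,137]]' --turn '[[0,0,0],[0,0,0],[0,0,0],[0,0,0],[0,0,0],[0,0,0],[0,0,0],[0,0,0]]' --grip '[85,85,85,85,85,85,85,85]'

```text
t: 2.5
position: [0.5217, -0.1669, 0.1049]
tool_rot: [[0.122, 0.993, -0.001], [0.993, -0.122, -0.001], [-0.001, -0.001, -1.0]]
wrist_force: [0.7, -0.2, -0.3]
grip_width: 0.0852
```

```bash
python3 - <<'E'
from h import *
st();go(.5222,-.1665,.104)
a=snap("side","s1.png")[200:350,230:440];b=snap("top","t1.png")[150:300,340:550]
cv2.imwrite('pics/c1.png',cv2.resize(np.hstack([a,b]),None,fx=1.9,fy=1.9,interpolation=3)[:,:,::-1])
E
```

```text
2.5 [ 0.52174635 -0.16688267  0.10488662] D [55.31596563 38.51689743] [ 0.70022821 -0.21584788 -0.28103179] 0.08524933736720457 [-12.2  23.6  28.8 116.1 -16.   44.1 109.2]
slide [0.4 0.4 0.9] turn [-0.001  0.001  0.   ] t 2.5
```

View pics/c1.png

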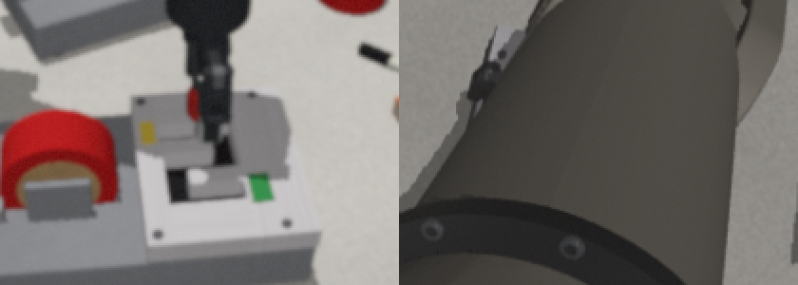

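The side view shows the open fingers straddling the knob, with the near finger hiding most of the red. That fits the camera's angle. I'll close now.

Call:
jog_arm --slide '[[0,0,1],[0,0,1],[0,0,1],[0,0,1],[0,0,1],[0,0,1],[0,0,1],[0,0,1]]' --turn '[[0,0,0],[0,0,0],[0,0,0],[0,0,0],[0,0,0],[0,0,0],[0,0,0],[0,0,0]]' --grip '[20,20,20,20,20,20,20,20]'

```text
t: 3.4
position: [0.5227, -0.167, 0.1051]
tool_rot: [[0.122, 0.993, 0.002], [0.993, -0.122, -0.001], [-0.0, 0.002, -1.0]]
wrist_force: [-1.6, 0.5, 7.0]
grip_width: 0.0266
```

```bash
python3 - <<'E'
from h import *
st()
a=snap("side","s2.png")[200:350,230:440]
cv2.imwrite('pics/c2.png',cv2.resize(a,None,fx=3.8,fy=3.8,interpolation=3)[:,:,::-1])
E
```

```text
3.4 [ 0.52268556 -0.1669887   0.105107  ] D [56.2610853  38.52642761] [-1.56122319  0.51310297  7.0233908 ] 0.02661854327570961 [-12.2  23.6  28.8 116.1 -16.1  44.  109.2]
```

View pics/c2.png

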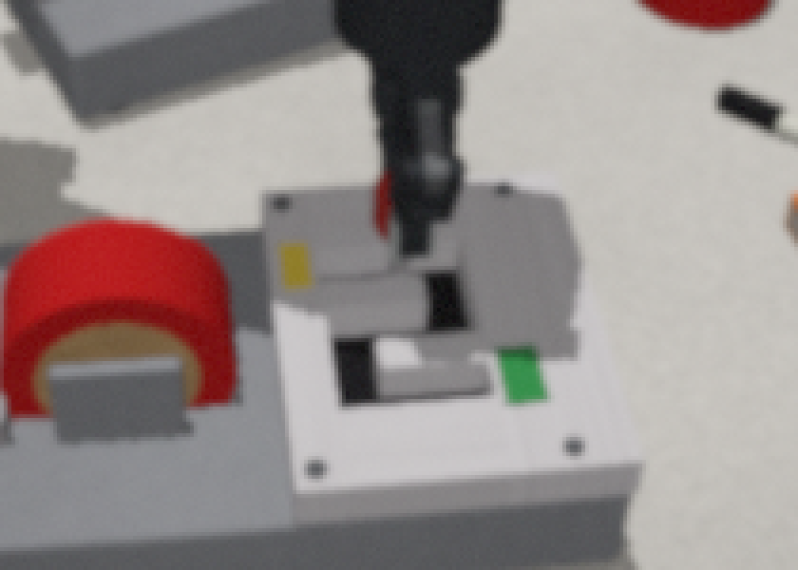

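Gripped: the opening is 26.6 mm. Tool x is now dispenser y and tool y is dispenser x. First leg: x to 75.

Call:
jog_arm --slide '[[0,5,0],[0,10,0],[0,15,0],[0,19,0],[0,19,0],[0,19,0]]' --turn '[[0,0,0],[0,0,0],[0,0,0],[0,0,0],[0,0,0],[0,0,0]]' --grip '[20,20,20,20,20,20]'

```text
t: 4.05
position: [0.542, -0.1694, 0.1051]
tool_rot: [[0.122, 0.993, 0.003], [0.993, -0.122, -0.001], [-0.001, 0.003, -1.0]]
wrist_force: [2.8, -0.3, 0.1]
grip_width: 0.0263
```

```bash
python3 - <<'E'
from h import *
st();go(*D(75,0),.104)
a=snap("side","s3.png")[200:350,230:440]
cv2.imwrite('pics/c3.png',cv2.resize(a,None,fx=3.8,fy=3.8,interpolation=3)[:,:,::-1])
E
```

```text
4.05 [ 0.54197024 -0.16935679  0.10514956] D [75.69062544 38.53255472] [ 2.78130309 -0.32648518  0.07637744] 0.02625882514649474 [-11.7  25.2  28.5 113.7 -16.7  44.9 109.3]
slide [-38.5  -0.7   1.2] turn [0.003 0.001 0.   ] t 4.05
```

View pics/c3.png

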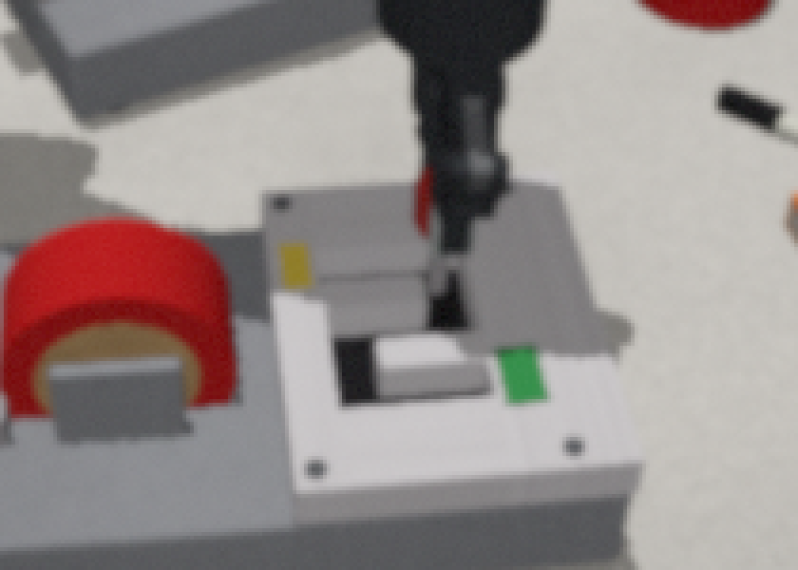

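The knob moved with the fingers, and the wrist force is about 3 N. Next, across into the middle slot.

Call:
jog_arm --slide '[[-7,0,0],[-14,0,0],[-21,0,0],[-28,0,0],[-35,0,0],[-38,0,0],[-38,0,0],[-38,0,0]]' --turn '[[0,0,0],[0,0,0],[0,0,0],[0,0,0],[0,0,0],[0,0,0],[0,0,0],[0,0,0]]' --grip '[20,20,20,20,20,20,20,20]'

```text
t: 4.9
position: [0.537, -0.2074, 0.1052]
tool_rot: [[0.122, 0.992, 0.002], [0.992, -0.122, -0.001], [-0.001, 0.002, -1.0]]
wrist_force: [-0.4, -0.9, 0.5]
grip_width: 0.0259
```

```bash
python3 - <<'E'
from h import *
st();go(*D(25,0),.105)
a=snap("side","s4.png")[200:350,230:440]
cv2.imwrite('pics/c4.png',cv2.resize(a,None,fx=3.8,fy=3.8,interpolation=3)[:,:,::-1])
E
```

```text
4.9 [ 0.53697954 -0.20739788  0.10520048] D [75.38570698  0.16670281] [-0.36394306 -0.87017178  0.50235809] 0.025940864131394237 [ -7.8  25.9  28.6 112.7 -17.   45.4 113.4]
slide [ -0.2 -50.4   0.1] turn [ 0.002  0.001 -0.   ] t 4.9
```

View pics/c4.png

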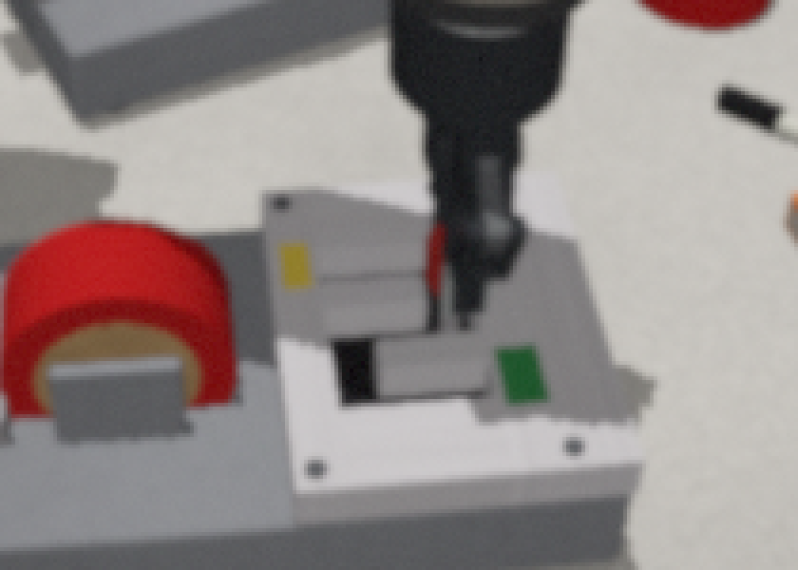

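The knob is at the middle slot's far end. Now back to x = 25.

Call:
jog_arm --slide '[[0,-8,0],[0,-16,0],[0,-24,0],[0,-32,0],[0,-40,0],[0,-48,0],[0,-50,0],[0,-50,0]]' --turn '[[0,0,0],[0,0,0],[0,0,0],[0,0,0],[0,0,0],[0,0,0],[0,0,0],[0,0,0]]' --grip '[20,20,20,20,20,20,20,20]'

```text
t: 5.75
position: [0.4868, -0.201, 0.1051]
tool_rot: [[0.122, 0.992, 0.002], [0.992, -0.122, -0.001], [-0.001, 0.002, -1.0]]
wrist_force: [-1.0, 0.4, 4.1]
grip_width: 0.0263
```

```bash
python3 - <<'E'
from h import *
st();go(*D(25,-40),.105)
a=snap("side","s5.png")[200:350,230:440]
cv2.imwrite('pics/c5.png',cv2.resize(a,None,fx=3.8,fy=3.8,interpolation=3)[:,:,::-1])
E
```

```text
5.75 [ 0.48680682 -0.20100745  0.10512044] D [24.80810114  0.37844364] [-0.95356761  0.36718444  4.13804983] 0.026300532757633412 [ -8.7  21.8  29.5 118.9 -15.5  42.9 113.4]
slide [-40.4   0.2   0.1] turn [ 0.002  0.001 -0.   ] t 5.75
```

View pics/c5.png

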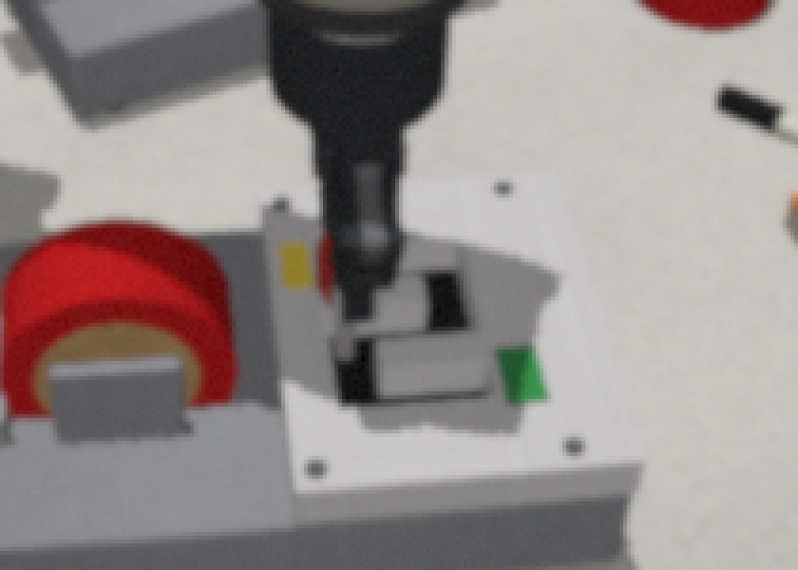

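The knob is at the near end of the middle slot. Now across to y = -40.

Call:
jog_arm --slide '[[-7,0,0],[-14,0,0],[-21,0,0],[-28,0,0],[-35,0,0],[-40,0,0],[-40,0,0],[-40,0,0]]' --turn '[[0,0,0],[0,0,0],[0,0,0],[0,0,0],[0,0,0],[0,0,0],[0,0,0],[0,0,0]]' --grip '[20,20,20,20,20,20,20,20]'

```text
t: 6.6
position: [0.4821, -0.2412, 0.1052]
tool_rot: [[0.123, 0.992, 0.002], [0.992, -0.123, -0.001], [-0.001, 0.002, -1.0]]
wrist_force: [0.7, -2.1, 2.4]
grip_width: 0.0264
```

```bash
python3 - <<'E'
from h import *
st();go(*D(75,-40),.105)
a=snap("side","s6.png")[200:350,230:440]
cv2.imwrite('pics/c6.png',cv2.resize(a,None,fx=3.8,fy=3.8,interpolation=3)[:,:,::-1])
E
```

```text
6.6 [ 0.48213437 -0.24117816  0.10515766] D [ 25.07927969 -40.06218645] [ 0.72876855 -2.06879418  2.35950362] 0.026409747989668324 [ -4.3  22.9  29.6 117.3 -16.1  43.5 118.1]
slide [ 0.1 49.9  0.3] turn [ 0.002  0.001 -0.   ] t 6.6
```

View pics/c6.png

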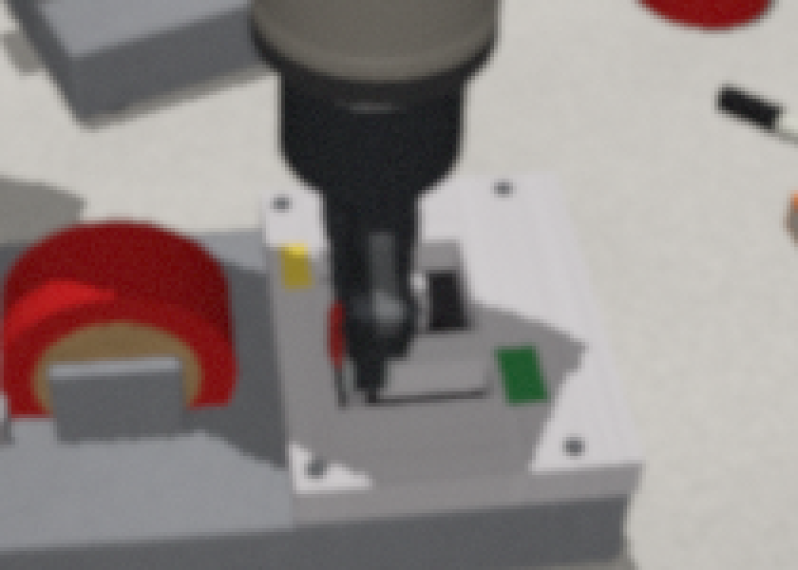

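The knob is in the green slot's near end. Last leg: x to 75.

Call:
jog_arm --slide '[[0,8,0],[0,16,0],[0,24,0],[0,32,0],[0,40,0],[0,47,0],[0,51,0],[0,51,0]]' --turn '[[0,0,0],[0,0,0],[0,0,0],[0,0,0],[0,0,0],[0,0,0],[0,0,0],[0,0,0]]' --grip '[20,20,20,20,20,20,20,20]'

```text
t: 7.45
position: [0.5335, -0.2471, 0.1052]
tool_rot: [[0.122, 0.993, 0.002], [0.993, -0.122, -0.001], [-0.001, 0.002, -1.0]]
wrist_force: [1.5, 1.4, 1.5]
grip_width: 0.0262
```

```bash
python3 - <<'E'
from h import *
st();go(*D(75,-40),.105)
a=snap("side","s7.png")[200:350,230:440]
cv2.imwrite('pics/c7.png',cv2.resize(a,None,fx=3.8,fy=3.8,interpolation=3)[:,:,::-1])
E
```

```text
7.45 [ 0.53352432 -0.24713443  0.10517265] D [ 76.81193814 -39.69428004] [1.51668763 1.40553606 1.48454517] 0.026210257968139385 [ -3.8  27.   28.7 111.1 -17.6  46.1 117.6]
slide [-0.3 -1.8  0.2] turn [0.002 0.001 0.   ] t 7.45
```

View pics/c7.png

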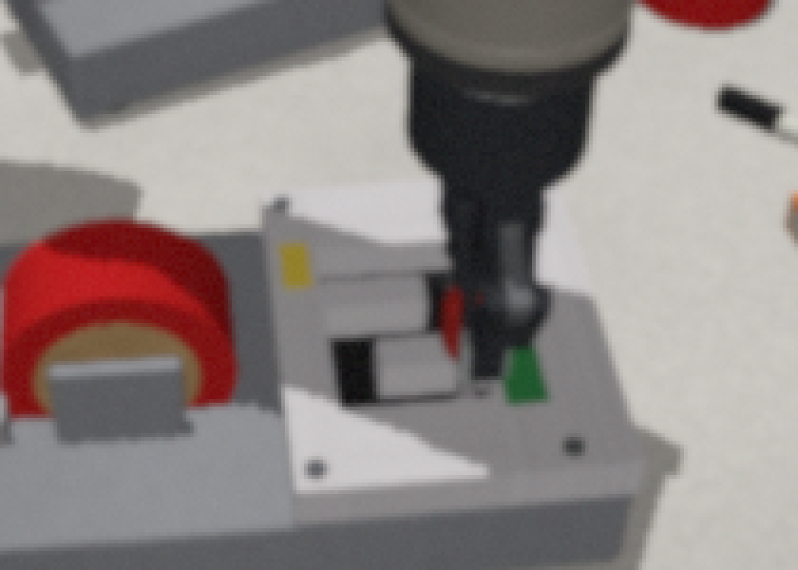

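The knob is at the green end and the TCP is near target. I'll open, lift straight up, and check.

Call:
jog_arm --slide '[[0,0,0],[0,0,0],[0,0,0],[0,0,0],[0,0,0],[0,0,0],[0,0,-10],[0,0,-20]]' --turn '[[0,0,0],[0,0,0],[0,0,0],[0,0,0],[0,0,0],[0,0,0],[0,0,0],[0,0,0]]' --grip '[80,80,80,80,80,80,80,80]'

```text
t: 8.3
position: [0.5331, -0.2471, 0.1259]
tool_rot: [[0.122, 0.992, 0.002], [0.992, -0.122, -0.001], [-0.001, 0.002, -1.0]]
wrist_force: [-0.2, 0.3, 0.6]
grip_width: 0.08
```

Call:
jog_arm --slide '[[0,0,-30],[0,0,-60],[0,0,-90],[0,0,-120],[50,-30,-120],[100,-60,-120],[150,-60,-120],[200,-60,-120]]' --turn '[[0,0,0],[0,0,0],[0,0,0],[0,0,0],[0,0,0],[0,0,0],[0,0,0],[0,0,0]]' --grip '[80,80,80,80,80,80,80,80]'

```text
t: 9.1
position: [0.4955, -0.0545, 0.2471]
tool_rot: [[0.124, 0.992, 0.004], [0.992, -0.124, -0.0], [0.0, 0.004, -1.0]]
wrist_force: [0.7, -0.4, 0.2]
grip_width: 0.0803
```

Call:
jog_arm --slide '[[50,0,0],[100,0,0],[150,0,0],[150,0,0],[150,0,0]]' --turn '[[0,0,0],[0,0,0],[0,0,0],[0,0,0],[0,0,0]]' --grip '[80,80,80,80,80]'

```text
t: 9.6
position: [0.5141, 0.0954, 0.2478]
tool_rot: [[0.121, 0.993, 0.004], [0.993, -0.121, -0.0], [0.0, 0.004, -1.0]]
wrist_force: [-0.3, -0.6, 0.4]
grip_width: 0.08
```

```bash
python3 - <<'E'
from h import *
st()
a=snap("side","s8.png");b=snap("top","t8.png")
cv2.imwrite('pics/c8.png',cv2.resize(np.hstack([a[130:370,200:410],b[150:390,320:530]]),None,fx=1.9,fy=1.9,interpolation=3)[:,:,::-1])
for cam,im in(('top',b),('side',a)):
    hs=cv2.cvtColor(im,cv2.COLOR_RGB2HSV);m=cv2.inRange(hs,(0,150,60),(6,255,255))|cv2.inRange(hs,(172,110,60),(180,255,255))
    k,l,s,ce=cv2.connectedComponentsWithStats(m)
    for i in range(1,k):
        if s[i][4]>40:
            p=plane(cam,*ce[i],.123)
            if abs(inD(p)).max()<110: print(cam,s[i],ce[i],p,inD(p))
    print('expected px',proj(cam,[*D(75,-40),.123]))
# start pictures same measure
for cam,p in(('top',(.5236,-.1679)),('side',(.5215,-.1672))): print('start',cam,inD(p))
E
```

```text
9.6 [0.51410147 0.09535616 0.24775841] D [ 15.68439767 297.85641663] [-0.31554485 -0.62405166  0.43509136] 0.08002146500277961 [-36.7   9.1  21.5 111.5  -3.8  59.8  69.4]
top [454 205  13  14 140] [459.67142857 211.17142857] [ 0.5339211  -0.24916331  0.123     ] [ 77.45366195 -41.65947644]
top [ 394  262   42   64 1766] [416.69365798 294.92695357] [ 0.37614195 -0.18770052  0.123     ] [-8.66535044e+01  6.30872209e-02]
expected px [458.50693839 212.22774548]
side [ 230  258   62   52 1856] [259.70043103 278.87715517] [ 0.37853276 -0.2003944   0.123     ] [-82.72949123 -12.24352488]
side [345 274  16  21 260] [352.91923077 283.7       ] [ 0.53111545 -0.2457612   0.123     ] [ 74.25332195 -38.62569361]
expected px [353.49162659 284.26527899]
start top [57.28003242 37.73369421]
start side [55.11023359 38.1718415 ]
```

View pics/c8.png

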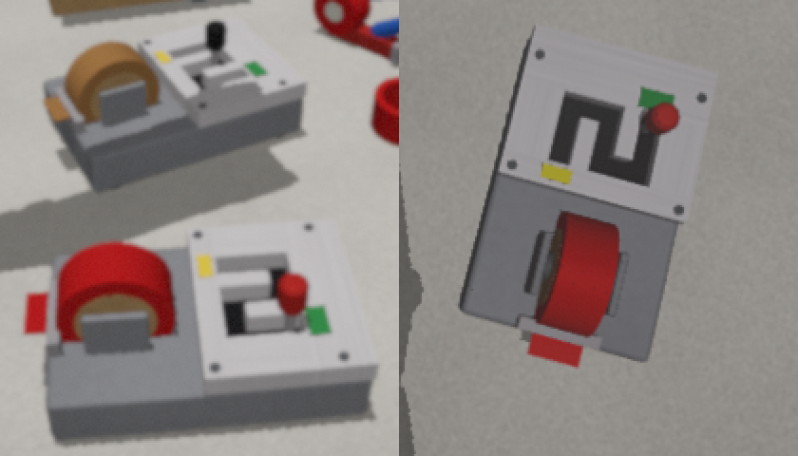

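The pictures show the red knob beside the green mark, at side (353,284) and top (460,211). Both are within 1.6 px of where the target should appear. I'll check that the brown lever hasn't moved, then hand in.

```bash
python3 - <<'E'
from h import *
for f in('side0','s8'):
    g=cv2.imread(f'pics/{f}.png',0)[138:158,302:326];m=(g<60).astype(np.uint8)
    k,l,s,ce=cv2.connectedComponentsWithStats(m);print(f,s[1:],ce[1:]+[302,138])
order.job_done();st()
E
```

```text
side0 [[  7   4   9  15 114]] [[312.94736842 148.77192982]]
s8 [[  7   4   9  15 113]] [[312.95575221 148.7079646 ]]
the job is handed in; nothing more can be done
the job is handed in; nothing more can be done
```

The red knob is now at the green end of its slot, released, and the job is handed in. I gripped the knob and moved the lever along x and y through the gate: yellow slot, middle slot, green slot. I then opened the gripper, lifted straight up and moved clear. The arm's clock read about 9.7 s at the end.

| Check | x (mm) | y (mm) |
|---|---|---|
| Target | 75 | -40 |
| Side camera | 74.3 | -38.6 |
| Top camera | 77.5 | -41.7 |

- **Knob position:** the two views differ by about 3 mm. The top view leans toward the knob's upper end, which puts its reading about 2 mm too far out. The lever's measured travel agrees with an end position of about 75 mm.
- **Forces:** every wrist force reading stayed at or below about 7 N.
- **Brown lever:** the black knob sits at the same pixel position as at the start, to within 0.1 px.
- **Not confirmed:** I did not push the lever against the hard stop to test "fully home"; that rests on the camera readings. My final state reading after hand-in returned nothing. The last one before it showed the gripper open, clear of everything, with no contact force.

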